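# Fetch the yellow footboard from mid-stack and dress the footrest

### The job

Get the footrest ready for a customer: lift every board above the yellow footboard off the stack (the cork mat is free for them) before moving the yellow one, then slide the yellow board fully home into the footrest's slot, and pile the lifted boards squarely back on the brown bottom board, which stays where it is, in the same order as before. Also lay each toe guard that is there flat on the bench with a long edge of its base flush against the footrest cheek of its own colour, roughly centred along that cheek, at any time. Leave the lamp, the spare bulb, the cup and the bootjack alone.

Things in the scene. Friction and masses are not known exactly. Their poses are not given: they have to be found in the camera images.
- base_c (a point): Centre (half-way up) of the dark brown wood footboard, a plain wooden slab 150 long (its x) x 56 wide (its y) x 20 high, 0.13 kg; bottom board of the stack, lies on the bench and stays there. The stack starts squarely piled, one board on another. z up.
- sole_c (a point): Centre (half-way up) of the yellow-painted footboard, a plain wooden slab 150 long (its x) x 56 wide (its y) x 20 high, 0.13 kg; the board wanted, second from the bottom of the stack, lying on the brown one. The stack starts squarely piled, one board on another. z up.
- cover_a_c (a point): Centre (half-way up) of the green-painted footboard, a plain wooden slab 150 long (its x) x 56 wide (its y) x 20 high, 0.13 kg; lies on the yellow board. The stack starts squarely piled, one board on another. z up.
- cover_b_c (a point): Centre (half-way up) of the white-painted footboard, a plain wooden slab 150 long (its x) x 56 wide (its y) x 20 high, 0.13 kg; lies on the green board. The stack starts squarely piled, one board on another. z up.
- cover_c_c (a point): Centre (half-way up) of the blue-painted footboard, a plain wooden slab 150 long (its x) x 56 wide (its y) x 20 high, 0.13 kg; lies on the white board, top of the stack; absent in some runs. The stack starts squarely piled, one board on another. z up.
- mat: Bare cork mat fixed to the bench, 180 (x) x 110 (y) x 4 thick, empty: room for setting boards down. Origin at the centre of its underside, z up. Stack and mat change sides from run to run.
- footrest: Dark iron footrest, fixed. Origin on the bench, x into the slot (away from the robot), y left, z up. Sill 10 high, 68 wide (y), x -100 to 0, runs on level as the slot's floor. Block x 0 to 100, y -55 to 55, 46 high; brass heel disc on it to z 60. A footboard that is home, along x, touches the slot's back wall: its centre is at x -20, y 0, z 20.
- slot (a point): Middle of the slot's mouth at floor level: footrest (0, 0, 10), axes as the footrest's. The slot is 59 wide (y), 24 high, roofed, sides flared over the first 15 mm, rigid back wall 55 in (x).
- cheek_red (a point): Middle of the foot of the footrest's red cheek: the flat upright side face y = +55 of its block, from x 0 to 100, 46 high, with a red stripe along its top edge. Point at footrest (50, +55, 0), axes as the footrest's.
- guard_red_c (a point): Centre (half-way up) of the red toe guard: aluminium inverted T. Base plate 110 long (x) x 72 wide (y) x 8 thick; upright rib along its middle, 110 x 10 thick (y), its top red; 38 high in all. 0.22 kg, same either way round: either long edge (36 from the centre) can go to the cheek. One of the two guards may be absent.
- cheek_blue (a point): Middle of the foot of the footrest's blue cheek: the flat upright side face y = -55 of its block, from x 0 to 100, 46 high, with a blue stripe along its top edge. Point at footrest (50, -55, 0), axes as the footrest's.
- guard_blue_c (a point): Centre (half-way up) of the blue toe guard: aluminium inverted T. Base plate 110 long (x) x 72 wide (y) x 8 thick; upright rib along its middle, 110 x 10 thick (y), its top blue; 38 high in all. 0.22 kg, same either way round: either long edge (36 from the centre) can go to the cheek. One of the two guards may be absent.
- lamp: Bystander: brass bayonet socket on a 60 mm post with a clear glass bulb, 172 high, 70 across the foot, fixed. Origin: centre of its foot.
- spare: Bystander: frosted bulb standing in an open carton 70 x 70 x 50, 104 high overall. Origin: centre of its underside.
- cup: Bystander: red tin tip cup, 72 across, 85 high. Origin: centre of its underside.
- bootjack: Bystander: cast-iron beetle bootjack, about 200 long (x, horns to +x) x 90 x 40 high, 0.9 kg. Origin: underside, middle of its body.
Things that resemble listed ones, but are neither listed nor needed, are in the scene too. Leave any purple or turquoise look-alike of the part that bears guard_blue_c alone.

How it is judged:
By the outcome, as a careful person would: the job done as asked, in the order asked, and still so for the second after the job is handed in, with the robot touching nothing.
Of cover_c, guard_red, guard_blue only 2 to 3 are there at a start; the rules pass over those that are not, and their reading is None.
At some moment in a run one of guard_red, guard_blue may be knocked a few centimetres aside while the robot is not near it.
It also fails if it takes over 210 s, if anything falls off the work surface, if the arm or the gripper's body presses on something with over 40 N, if the wrist force passes 120 N, or if a joint passes its speed limit or range.

### The arm

A 6-joint arm with a two-finger parallel gripper is mounted at the origin on the work surface. World frame = base frame: x ahead of the robot, y to its left, z up, the work surface at z = 0. Lengths are in mm, angles in rad, forces in N, time in s.
With the tool pointing down it reaches from about 400 to 925 mm from the base axis. Payload 12.5 kg.
Tool frame: the origin (TCP) lies between the finger pads; the fingertips stand 11 mm ahead of it and the grasp point (between the pads) lies 8 mm behind it (env.tip_extent is the distance from the TCP to the fingertips, in mm); x points along the fingers, z is the direction in which the jaws open and shut, and the axes are right-handed (so a half turn about x gives the same grasp; the last joint's range is limited). The gripper opens to 95 mm and grips with 3 to 60 N. Pads are 20 mm wide; open, the fingers measure 119 mm over their backs; the gripper's body (75 mm by 180 mm) begins 59 mm behind the grasp point.
Start: joints at [-0.106, 0.491, 1.559, -0, 1.092, -0.106], TCP at [625.016, 0.021, 225.661] pointing down, gripper open.
Joint ranges: [-3.1, 3.1], [-0.84, 2.19], [0.05, 2.79], [-1.13, 4.28], [0.06, 2.93], [-2.69, 2.69]. Speed limits (rad/s): [2.22, 2.22, 2.79, 3.14, 3.14, 3.14].

### API

Orientations are given as [roll, pitch, yaw] about the fixed x, y, z axes, in that order (R = Rz(yaw) Ry(pitch) Rx(roll)).
In Python, from cell import status, imaging, env gives the robot as it stands. The module is installed in compiled form; this text tells all that it offers.
- The arm moves only by the tool apply_moves, never from a script. Its argument "increments" is a list of rows, each a list of 5 numbers: the closure, from 0 (fully open) to 1 (shut), then the shift along the tool's x, y, z in mm, then the turn about the tool's x in degrees. A call has 1 to 10 rows; each row shifts and turns the commanded pose from where the row before left it, along the tool's axes as they then stand; what a row does not reach is not made up. A row lasts 1/10 s, in which the tool goes at most 50 mm and 8.59 degrees, less where a joint would pass 70% of its speed; a pose out of reach is approached as far as the arm can. A call with a gripper value outside its range is refused whole. The fingers move at their own pace and stop on an object; the grip force is fixed at half the most. Time passes only in rows, so rows that do not move let the fingers close. It gives the time, the measured TCP pose, the force and the opening at its end, in the units of the state.
- status.state(): the state, without advancing time (a new reading comes with each control period).
- imaging.read_camera(name): name is "scene" or "side" or "wrist"; returns a dict with "pixels" (384x512x3 uint8, red, green, blue), "fovy" (degrees; the focal length in pixels is half the picture's height over the tangent of half this angle, whatever the lens; pixels are square), "cx", "cy" (the principal point, pixels), "R" (3x3) and "t" (3): a world point X has camera coordinates R X + t. Camera axes: x right, y down, z forward; pixel columns grow to the right and rows downward; lengths in mm; the calibration is good to about 2 mm. A picture is of the moment at which its call begins. There is no depth.
- env.job_done(): hands the job in, once; it reports no verdict.
The state is a dict: "t": time; "joints": joint angles; "qvel": joint speeds; "tau": joint torques, N m; "eef_pos": TCP position; "tcp_rot": TCP orientation; "ft_force": force on the tool from outside, world axes, zero at the start; "moment": the same for the moment, N m; "opening": opening from 0.0 (shut) to 1.0 (fully open).
Only numpy, scipy, OpenCV 4.12 (cv2) and the standard library are available. Lean on these libraries where they do the work, as an engineer would, in place of code of your own. Each camera call takes 0.05 s, during which the arm holds its last target. There are 200 camera calls.

## Working session

There is one attempt and no reset: what is moved stays moved. The work goes in short steps, Python scripts to look and compute and a tool call to move; the robot and the scene stay as the last step left them, time stands still between calls to the robot, and variables do not carry over. Pictures are saved under pics/ and viewed, about 12 in all and at most 16, crops included, and the job is handed in when it is done.

Besides the shell and the picture viewer there is one more tool, called after "Request:" as name(argument=value, ...), one argument or row to a line, values as JSON. apply_moves: Moves the arm, as the interface text tells. Its arguments: {"type":"object","properties":{"increments":{"type":"array"}},"required":["increments"]}

```bash
mkdir -p pics; ls; cat > h.py <<'E'
import numpy as np,cv2
from cell import status,imaging,env
def shot(n,f=None):
    c=imaging.read_camera(n)
    if f: cv2.imwrite('pics/'+f,c['pixels'][:,:,::-1])
    return c
def foc(c): return 192/np.tan(np.radians(c['fovy'])/2)
def ray(c,u,v,z):
    f=foc(c);R=np.array(c['R']);t=np.array(c['t'])
    o=-R.T@t; d=R.T@np.array([(u-c['cx'])/f,(v-c['cy'])/f,1])
    return o+d*(z-o[2])/d[2]
def proj(c,X):
    p=np.array(c['R'])@np.array(X,float)+np.array(c['t']);f=foc(c)
    return p[:2]/p[2]*f+[c['cx'],c['cy']]
E
python3 - <<'E'
from h import *
a=shot('scene','scene0.png');b=shot('side','side0.png');w=shot('wrist','w0.png')
for c in (a,b,w): print(c['fovy'],c['cx'],c['cy'],-np.array(c['R']).T@np.array(c['t']))
print(status.state())
i=np.hstack([x['pixels'][:,:,::-1] for x in (a,b)]);cv2.imwrite('pics/both.png',cv2.resize(i,(800,300)))
E
```

```text
pics
47.03636677975112 253.46530178278056 190.62918338154 [1180.97318284  325.61526638 1107.25939009]
57.94527189519165 251.9196293079893 188.90664214387314 [ 491.75366253 -788.74863557  690.74036143]
69.30303421983467 253.11446426458355 193.17665779895407 [625.17245828  81.43034744 383.83946749]
{'t': 0.15, 'joints': array([-1.05639590e-01,  4.91376800e-01,  1.55927653e+00, -1.17859758e-06,
        1.09174108e+00, -1.05603161e-01]), 'qvel': array([-2.27580734e-07, -1.58194175e-03, -1.64163021e-03,  1.99692481e-04,
        1.80473343e-03,  1.61368661e-03]), 'tau': array([ 3.16444048e-04, -6.12899423e+01, -2.58276522e+01,  6.91918633e-02,
        4.73701756e-02, -5.07232733e-05]), 'eef_pos': array([6.24836383e+02, 1.50541306e-02, 2.25234858e+02]), 'tcp_rot': array([3.0372935 , 1.56999458, 3.03725761]), 'ft_force': array([-0.09594682, -0.12354109, -0.65734675]), 'moment': array([ 0.01379167, -0.00040395,  0.04332147]), 'opening': 1.000291985829032}
```

View pics/scene0.png

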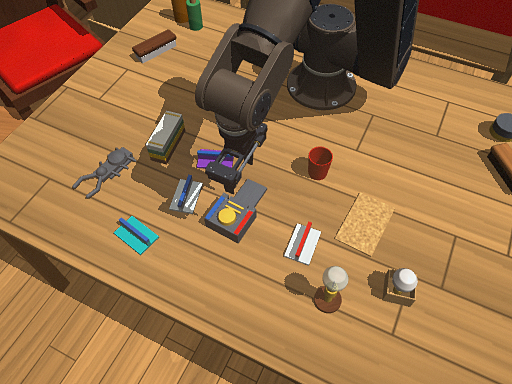

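View pics/side0.png

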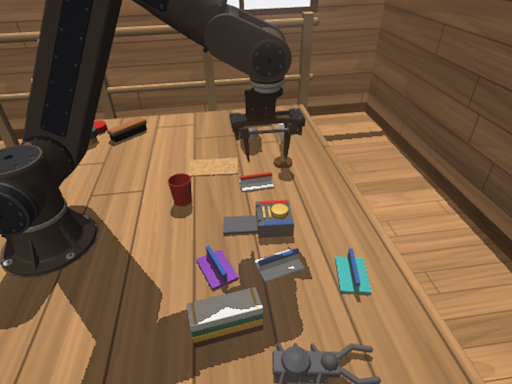

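Scene: the stack is at (165,138), with white on top, then green, yellow and brown, and no blue board. The mat is at (365,222) and the footrest at (232,215). The blue-rib candidates are the grey plate (185,195), the purple one (215,160) and the turquoise one (135,233), so I choose grey. The red candidates are the white/aluminium guard (303,242) and the cup (319,163), so I choose the guard. I'll check the choice in a close crop.

```bash
python3 - <<'E'
import cv2,numpy as np
a=cv2.imread('pics/scene0.png')[100:280,120:340];b=cv2.imread('pics/side0.png')[160:350,170:330]
A=cv2.resize(a,None,fx=3.6,fy=3.3,interpolation=cv2.INTER_CUBIC)
cv2.imwrite('pics/c1.png',A)
cv2.imwrite('pics/c2.png',cv2.resize(b,None,fx=3.1,fy=3.1,interpolation=cv2.INTER_CUBIC))
E
```

```text
(no output)
```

View pics/c1.png

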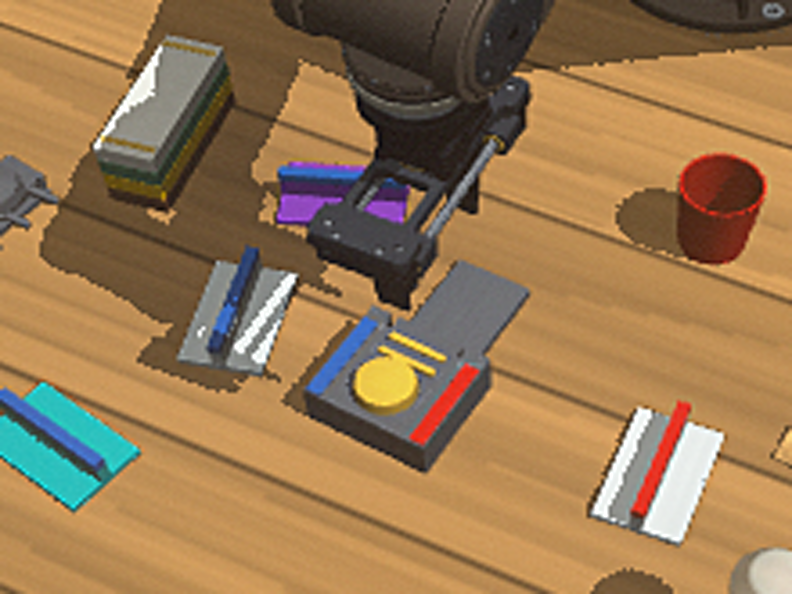

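View pics/c2.png

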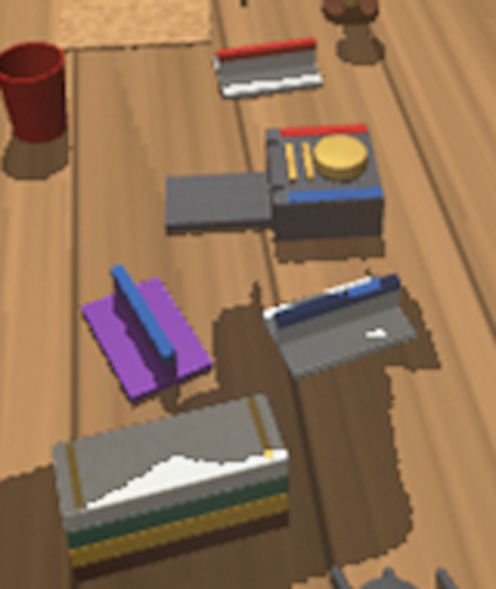

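The crop confirms both choices: grey-aluminium plates with a blue rib (blue guard) and a red rib (red guard). Next I'll take coarse positions from both views.

```bash
cat >> h.py <<'E'
def rect(P):
    P=np.array(P)[:,:2];c=P.mean(0);e=[P[(i+1)%4]-P[i] for i in range(4)]
    L=[np.linalg.norm(x) for x in e]
    k=0 if L[0]+L[2]>L[1]+L[3] else 1
    d=e[k]-e[k+2];a=np.degrees(np.arctan2(d[1],d[0]))
    return c.round(1),round((a+90)%180-90,1),np.round(L,0)
E
python3 - <<'E'
from h import *
a=shot('scene');b=shot('side')
S=lambda P,z:[ray(a,120+x/3.6,100+y/3.3,z) for x,y in P]
D=lambda P,z:[ray(b,170+x/3.1,160+y/3.1,z) for x,y in P]
print('stack',rect(S([(165,37),(228,48),(157,170),(97,150)],80)),rect(D([(55,450),(268,395),(288,455),(70,515)],80)))
print('foot',rect(S([(378,310),(490,375),(425,470),(305,395)],46)),rect(D([(268,128),(368,125),(382,192),(275,203)],46)))
print('sill end',S([(458,262),(530,292)],10),D([(167,177),(167,232)],10))
print('gb',rect(S([(220,262),(299,275),(263,376),(178,360)],4)),D([(296,377),(415,335)],4))
print('gr',rect(S([(640,407),(724,433),(682,543),(590,517)],4)),D([(225,96),(323,80)],4))
def cen(n,q):return q
for n,q in dict(mat=[(365,222)],cup=[(319,163)],lamp=[(328,302)],spare=[(400,295)]).items(): print(n,ray(a,*q[0],0).round())
print('mat',[ray(a,*p,0).round() for p in [(351,193),(393,210),(373,253),(335,236)]])
print(D([],0), a['R'],shot('wrist')['R'])
E
```

```text
stack (array([ 483.2, -335.8]), np.float64(9.6), array([ 59., 157.,  58., 147.])) (array([ 482.3, -348.4]), np.float64(9.0), array([148.,  50., 144.,  51.]))
foot (array([652.8, -17.4]), np.float64(79.4), array([112., 102., 118., 101.])) (array([644.4, -28.1]), np.float64(84.9), array([ 97.,  98.,  97., 109.]))
sill end [array([495.67219591, -46.49288164,  10.        ]), array([499.36760855,  22.68594919,  10.        ])] [array([498.56880007,  14.198973  ,  10.        ]), array([493.28494523, -62.97207594,  10.        ])]
gb (array([ 625.7, -183.9]), np.float64(14.0), array([ 70., 111.,  73., 110.])) [array([ 583.44560261, -238.88540967,    4.        ]), array([ 687.40319122, -211.30433268,    4.        ])]
gr (array([619.6, 190.1]), np.float64(4.1), array([ 70., 110.,  72., 113.])) [array([569.9073536 , 145.47070943,   4.        ]), array([679.66804437, 157.25731289,   4.        ])]
mat [476. 323.   0.]
cup [334. 125.   0.]
lamp [745. 312.   0.]
spare [645. 473.   0.]
mat [array([398., 253.,   0.]), array([401., 384.,   0.]), array([560., 374.,   0.]), array([556., 261.,   0.])]
[] [[-0.44268868  0.89661704 -0.01022812]
 [ 0.74663276  0.36227192 -0.55794138]
 [-0.49655438 -0.25463099 -0.82981733]] [[ 9.99999903e-01 -3.99911101e-04 -1.83868493e-04]
 [-3.28955975e-04 -9.56581076e-01  2.91466184e-01]
 [-2.92445684e-04 -2.91466095e-01 -9.56581115e-01]]
```

Request:
apply_moves(
  increments=[
    [0, 0, -42, -17.75, 0],
    [0, 0, -42, -17.75, 0],
    [0, 0, -42, -17.75, 0],
    [0, 0, -42, -17.75, 0],
    [0, 0, -42, -17.75, 0],
    [0, 0, -42, -17.75, 0],
    [0, 0, -42, -17.75, 0],
    [0, 0, -46, -17.75, 0],
  ],
)

```text
t: 1.1
eef_pos: [482.1, -341.3, 225.8]
tcp_rot: [-0.067, 1.571, -0.067]
ft_force: [0.5, -0.2, -0.1]
opening: 0.998
```

Request:
apply_moves(
  increments=[
    [0, 0, 0, 0, -8],
    [0, 0, 0, 0, -8],
    [0, 0, 0, 0, -8],
    [0, 0, 0, 0, -8],
    [0, 0, 0, 0, -8],
    [0, 0, 0, 0, -8],
    [0, 0, 0, 0, -8],
    [0, 0, 0, 0, -8],
    [0, 0, 0, 0, -8],
    [0, 0, 0, 0, -8],
  ],
)

```text
t: 2.1
eef_pos: [483.0, -339.9, 225.6]
tcp_rot: [0.141, 1.571, 1.543]
ft_force: [-0.0, 0.0, -0.1]
opening: 1.001
```

```bash
cat >> h.py <<'E'
from scipy.spatial.transform import Rotation as Ro
def pose():
    s=status.state();R=Ro.from_euler('xyz',s['tcp_rot']).as_matrix()
    return np.array(s['eef_pos']),R,np.degrees(np.arctan2(R[1,2],R[0,2])),s
def go(X,psi=None):
    p,R,y,s=pose();d=R.T@(np.array(X,float)-p)
    print('tcp',p.round(1),'psi',round(y,1),'open',round(s['opening'],3),'F',np.round(s['ft_force'],1),'t',round(s['t'],1))
    print(' shift tool xyz',d.round(1),'turn',None if psi is None else round(-(psi-y),1))
E
python3 - <<'E'
from h import *
w=shot('wrist','w1.png');go([483,-340,225],99.5)
print(np.array(w['R']).round(2), [proj(w,ray(w,256,192,80))])
E
```

```text
tcp [ 483.  -340.   225.6] psi 80.8 open 0.999 F [-0.1  0.1 -0.8] t 2.1
 shift tool xyz [ 0.6  0.  -0. ] turn -18.7
[[ 0.17  0.99  0.  ]
 [ 0.94 -0.16  0.29]
 [ 0.29 -0.05 -0.96]] [array([256., 192.])]
```

View pics/w1.png

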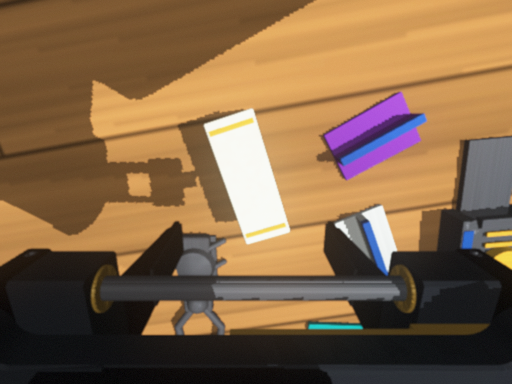

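The wrist view shows the white top board at (247,175), the bootjack at (200,280) and the grey/blue guard at (370,238).

```bash
cat >> h.py <<'E'
def blob(c,seed,z,lo,hi,roi=None):
    """largest hsv-mask contour near seed -> quad -> world rect at z"""
    h=cv2.cvtColor(c['pixels'],cv2.COLOR_RGB2HSV);m=cv2.inRange(h,np.array(lo),np.array(hi))
    if roi: k=np.zeros_like(m);k[roi[1]:roi[3],roi[0]:roi[2]]=1;m*=k
    m=cv2.morphologyEx(m,cv2.MORPH_CLOSE,np.ones((9,9)))
    cs,_=cv2.findContours(m,0,2)
    k=max(cs,key=cv2.contourArea) if seed is None else [x for x in cs if cv2.pointPolygonTest(x,seed,False)>=0][0]
    W=np.array([ray(c,*p[0],z)[:2] for p in k],np.float32)
    (cx,cy),(a,b),an=cv2.minAreaRect(W)
    if a<b: an+=90;a,b=b,a
    return np.round([cx,cy],1),round((an+90)%180-90,1),np.round([a,b],1)
E
python3 - <<'E'
from h import *
w=shot('wrist');print(blob(w,(247,175),80,(0,0,190),(180,60,255),(190,90,310,260)))
E
```

```text
(array([ 478.1, -345. ]), 7.9, array([149.1,  55.8]))
```

Request:
apply_moves(
  increments=[
    [0, 0, 0, 0, -8.5],
    [0, 0, 0, 0, -8.6],
    [0, 0, 5.5, -4.3, 0],
    [0, 40, 0, 0, 0],
    [0, 40, 0, 0, 0],
    [0, 30, 0, 0, 0],
    [0, 0, 0, 0, 0],
  ],
)

```text
t: 2.9
eef_pos: [476.5, -344.1, 112.3]
tcp_rot: [0.71, 1.564, 2.398]
ft_force: [0.1, -0.0, -0.1]
opening: 0.998
```

```bash
python3 - <<'E'
from h import *
go([478.1,-345,54],97.9)
w=shot('wrist','w2.png')
E
```

```text
tcp [ 476.5 -344.1  112.3] psi 96.7 open 0.998 F [ 0.1 -0.  -0.1] t 2.9
 shift tool xyz [58.3 -1.7 -1.4] turn -1.2
```

View pics/w2.png

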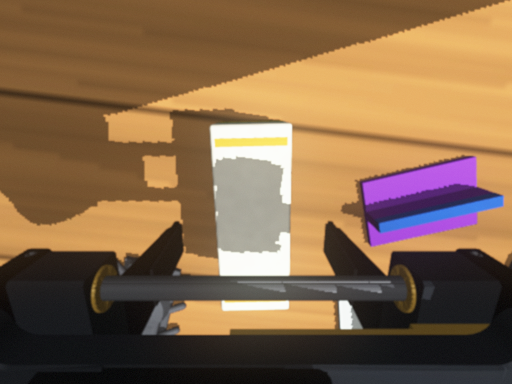

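The board sits centred between the jaws (columns 212-291 against the fingers at 182/325). I'll go down and grip white and green together.

Request:
apply_moves(
  increments=[
    [0, 30, 0, 0, -1],
    [0, 28, 0, 0, 0],
    [0, 0, 0, 0, 0],
    [1, 0, 0, 0, 0],
    [1, 0, 0, 0, 0],
    [1, 0, 0, 0, 0],
    [1, 0, 0, 0, 0],
    [1, 0, 0, 0, 0],
    [1, 0, 0, 0, 0],
    [1, 0, 0, 0, 0],
  ],
)

```text
t: 3.95
eef_pos: [478.2, -344.9, 58.0]
tcp_rot: [-1.953, 1.571, -0.241]
ft_force: [-0.9, 2.8, 5.5]
opening: 0.586
```

```bash
python3 - <<'E'
from h import *
go([478.1,-345,54],97.9)
E
```

```text
tcp [ 478.2 -344.9   58. ] psi 98.1 open 0.586 F [-0.9  2.8  5.5] t 4.0
 shift tool xyz [ 4.   0.1 -0.1] turn 0.2
```

Request:
apply_moves(
  increments=[
    [1, -15, 0, 0, 0],
    [1, -35, 0, 0, 0],
    [1, -45, 0, 0, 0],
    [1, -45, 0, 0, 0],
    [1, 0, -6.65, 46.9, 0],
    [1, 0, -6.65, 46.9, 0],
    [1, 0, -6.65, 46.9, 0],
    [1, 0, -6.65, 46.9, 0],
    [1, 0, -6.65, 46.9, 0],
    [1, 0, -6.65, 46.9, 0],
  ],
)

```text
t: 4.95
eef_pos: [477.5, -58.9, 197.5]
tcp_rot: [1.167, 1.571, 2.878]
ft_force: [1.1, 0.5, -2.0]
opening: 0.589
```

Request:
apply_moves(
  increments=[
    [1, 0, -6.65, 46.9, 0],
    [1, 0, -6.65, 46.9, 0],
    [1, 0, -6.65, 46.9, 0],
    [1, 0, -6.65, 46.9, 0],
    [1, 0, -6.65, 46.9, 0],
    [1, 0, -6.65, 46.9, 0],
    [1, 0, -6.65, 46.9, 0],
    [1, 0, -6.65, 46.9, 0],
    [1, 0, 0, 0, 0],
    [1, 0, 0, 0, 0],
  ],
)

```text
t: 5.95
eef_pos: [477.2, 318.9, 196.9]
tcp_rot: [2.09, 1.569, -2.479]
ft_force: [0.3, 0.2, -1.8]
opening: 0.587
```

```bash
python3 - <<'E'
from h import *
go([478.1,318,22],97.9)
w=shot('wrist','w3.png')
a=shot('scene');b=shot('side')
cv2.imwrite('pics/m3.png',cv2.resize(np.hstack([x['pixels'][:,:,::-1] for x in(w,b)]),(800,300)))
E
```

```text
tcp [477.2 318.9 196.9] psi 98.2 open 0.587 F [ 0.3  0.2 -1.8] t 6.0
 shift tool xyz [174.9  -1.   -0.9] turn 0.3
```

View pics/m3.png

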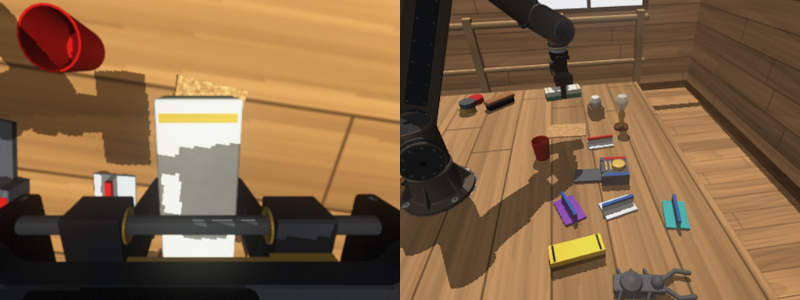

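Request:
apply_moves(
  increments=[
    [1, 40, 0, 0, 0],
    [1, 40, 0, 0, 0],
    [1, 40, 0, 0, 0],
    [1, 35, 0, 0, 0],
    [1, 13, 0, 0, 0],
    [1, 5, 0, 0, 0],
    [1, 0, 0, 0, 0],
    [1, 0, 0, 0, 0],
  ],
)

```text
t: 6.9
eef_pos: [478.6, 318.4, 26.2]
tcp_rot: [-1.266, 1.568, 0.446]
ft_force: [-0.3, 0.1, -1.6]
opening: 0.588
```

Request:
apply_moves(
  increments=[
    [1, 1, 0, 0, 0],
    [1, 0, 0, 0, 0],
  ],
)

```text
t: 7.1
eef_pos: [478.1, 318.4, 24.6]
tcp_rot: [-1.275, 1.569, 0.437]
ft_force: [0.0, 0.6, -2.3]
opening: 0.59
```

Request:
apply_moves(
  increments=[
    [1, 1, 0, 0, 0],
    [1, 1, 0, 0, 0],
    [1, 0.5, 0, 0, 0],
    [1, 0, 0, 0, 0],
  ],
)

```text
t: 7.5
eef_pos: [478.0, 318.3, 22.0]
tcp_rot: [-1.36, 1.57, 0.352]
ft_force: [-2.8, -2.2, 8.7]
opening: 0.587
```

Request:
apply_moves(
  increments=[
    [0, 0, 0, 0, 0],
    [0, 0, 0, 0, 0],
    [0, 0, 0, 0, 0],
    [0, 0, 0, 0, 0],
    [0, -10, 0, 0, 0],
    [0, -35, 0, 0, 0],
    [0, -45, 0, 0, 0],
    [0, -45, 0, 0, 0],
    [0, -45, 0, 0, 0],
  ],
)

```text
t: 8.4
eef_pos: [477.5, 318.1, 203.7]
tcp_rot: [-1.389, 1.57, 0.323]
ft_force: [0.5, -0.2, 0.3]
opening: 1.0
```

Request:
apply_moves(
  increments=[
    [0, 0, -1.9, -48.3, 0],
    [0, 0, -1.9, -48.3, 0],
    [0, 0, -1.9, -48.3, 0],
    [0, 0, -1.9, -48.3, 0],
    [0, 0, -1.9, -48.3, 0],
    [0, 0, -1.9, -48.3, 0],
    [0, 0, -1.9, -48.3, 0],
    [0, 0, 0, 0, 0],
    [0, 0, 0, 0, 0],
  ],
)

```text
t: 9.3
eef_pos: [538.4, -15.5, 201.5]
tcp_rot: [-1.013, 1.571, 0.697]
ft_force: [-0.0, -0.4, 0.4]
opening: 1.002
```

```bash
python3 - <<'E'
from h import *
go([478.1,-345,35],97.9)
w=shot('wrist','w4.png')
cv2.imwrite('pics/w4b.png',cv2.resize(w['pixels'][:,:,::-1],(768,576)))
E
```

```text
tcp [538.4 -15.5 201.5] psi 98.0 open 1.002 F [-0.  -0.4  0.4] t 9.3
 shift tool xyz [ 166.5  105.4 -318. ] turn 0.1
```

View pics/w4b.png

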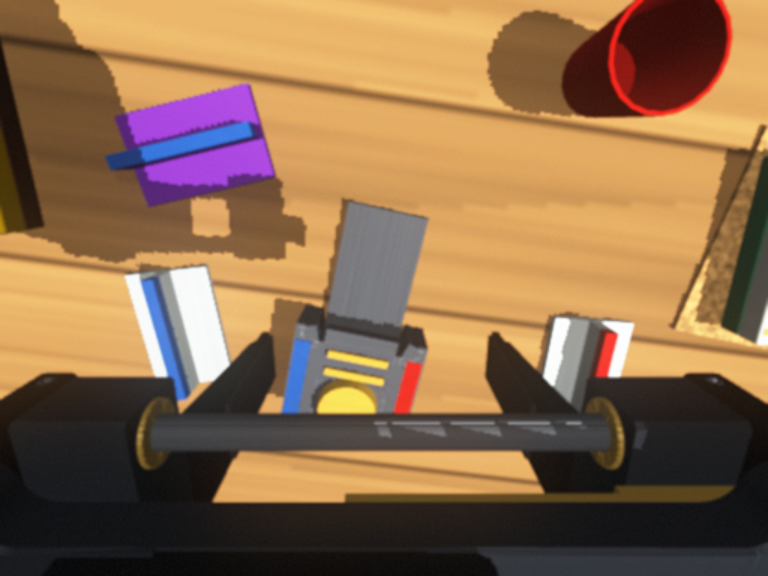

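```bash
cat > foot.py <<'E'
from h import *
def lines(w,roi,lo,hi,z,side):
    h=cv2.cvtColor(w['pixels'],cv2.COLOR_RGB2HSV);m=cv2.inRange(h,np.array(lo),np.array(hi));P=[]
    for v in range(roi[1],roi[3]):
        u=np.where(m[v,roi[0]:roi[2]])[0]
        if len(u)>3: P.append(ray(w,roi[0]+(u[0]-.5 if side<0 else u[-1]+.5),v,z)[:2])
    P=np.array(P);vx,vy,x0,y0=cv2.fitLine(P.astype(np.float32),cv2.DIST_HUBER,0,.01,.01).ravel()
    s=np.sign(vx);return np.array([x0,y0]),np.degrees(np.arctan2(vy*s,vx*s)),np.abs((P-[x0,y0])@[-vy,vx]).max(),len(P)
E
python3 - <<'E'
from foot import *
w=shot('wrist')
h=cv2.cvtColor(w['pixels'],cv2.COLOR_RGB2HSV)
print([h[v,u].tolist() for u,v in [(250,170),(210,170),(290,170),(232,200),(197,245),(275,260)]])
for s in(-1,1): print('sill',lines(w,(205,148,300,200),(0,0,60),(180,60,140),10,s))
print('blue',lines(w,(185,228,215,270),(100,120,80),(130,255,255),46,-1))
print('red',lines(w,(255,245,290,272),(170,120,80),(180,255,255),46,1),lines(w,(255,245,290,272),(0,150,120),(5,255,255),46,1))
print('end',ray(w,345/1.5,199/1.5,10),ray(w,428/1.5,217/1.5,10))
E
```

```text
[[125, 12, 132], [17, 141, 230], [16, 146, 217], [120, 12, 125], [109, 176, 223], [2, 176, 229]]
sill (array([541.8617  , -53.763165], dtype=float32), np.float32(-4.6725006), np.float64(0.7248765469824846), 52)
sill (array([526.3906  ,  14.102325], dtype=float32), np.float32(-4.40242), np.float64(0.6714677210476983), 52)
blue (array([634.8344 , -80.64638], dtype=float32), np.float32(-4.124679), np.float64(0.6381305529110256), 42)Traceback (most recent call last):
  File "<stdin>", line 7, in <module>
  File "foot.py", line 7, in lines
    P=np.array(P);vx,vy,x0,y0=cv2.fitLine(P.astype(np.float32),cv2.DIST_HUBER,0,.01,.01).ravel()
                              ~~~~~~~~~~~^^^^^^^^^^^^^^^^^^^^^^^^^^^^^^^^^^^^^^^^^^^^^^^
cv2.error: OpenCV(4.12.0) /io/opencv/modules/imgproc/src/linefit.cpp:618: error: (-215:Assertion failed) npoints2 >= 0 || npoints3 >= 0 in function 'fitLine'
```

```bash
python3 - <<'E'
from foot import *
w=shot('wrist')
print('red',lines(w,(255,245,290,272),(0,150,120),(8,255,255),46,1))
print('end',ray(w,345/1.5,199/1.5,10),ray(w,428/1.5,217/1.5,10))
E
```

```text
red (array([633.11206 ,  27.221964], dtype=float32), np.float32(-4.552895), np.float64(0.6034798594807594), 27)
end [489.08775396 -50.98338688  10.        ] [493.95796405  19.28651194  10.        ]
```

Request:
apply_moves(
  increments=[
    [0, 0, 18.6, -45.4, 0],
    [0, 0, 18.6, -45.4, 0],
    [0, 0, 18.6, -45.4, 0],
    [0, 0, 18.6, -45.4, 0],
    [0, 0, 18.6, -45.4, 0],
    [0, 0, 18.6, -45.4, 0],
    [0, 0, 18.6, -45.4, 0],
    [0, 30, 0, 0, 0],
    [0, 0, 0, 0, 0],
    [0, 0, 0, 0, 0],
  ],
)

```text
t: 10.45
eef_pos: [454.9, -346.2, 171.3]
tcp_rot: [0.53, 1.569, 2.244]
ft_force: [-0.5, -0.5, -0.0]
opening: 1.001
```

```bash
python3 - <<'E'
from h import *
go([453.3,-348.4,34],97.9)
w=shot('wrist','w5.png')
print(blob(w,None,40,(20,80,60),(35,255,255),(150,60,350,290)))
E
```

```text
tcp [ 454.9 -346.2  171.3] psi 98.2 open 1.001 F [-0.5 -0.5 -0. ] t 10.4
 shift tool xyz [137.3   1.8  -2.1] turn 0.3
(array([ 477.4, -345.3]), 8.0, array([150.1,  56.8]))
```

View pics/w5.png

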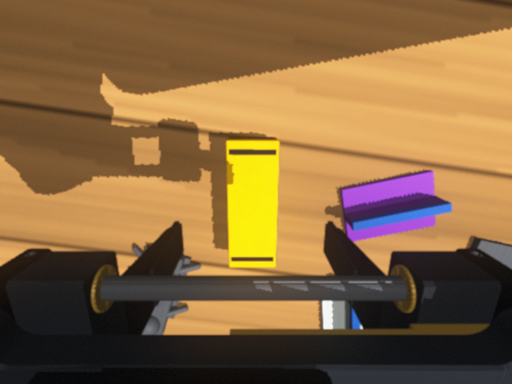

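Yellow is undisturbed, at (253,203) px, measuring (477.4, -345.3) at 8°. I'll go down and grip it.

Request:
apply_moves(
  increments=[
    [0, 40, 1.8, -2.2, 0],
    [0, 40, 0, 0, 0],
    [0, 40, 0, 0, 0],
    [0, 17, 0, 0, 0],
    [0, 0, 0, 0, 0],
    [1, 0, 0, 0, 0],
    [1, 0, 0, 0, 0],
    [1, 0, 0, 0, 0],
    [1, 0, 0, 0, 0],
    [1, 0, 0, 0, 0],
  ],
)

```text
t: 11.5
eef_pos: [453.1, -350.2, 34.7]
tcp_rot: [-2.418, 1.57, -0.706]
ft_force: [0.3, 0.2, 0.1]
opening: 0.638
```

Request:
apply_moves(
  increments=[
    [1, 0, 0, 0, 0],
    [1, 0, 0, 0, 0],
  ],
)

```text
t: 11.7
eef_pos: [453.0, -350.0, 34.5]
tcp_rot: [-1.997, 1.571, -0.285]
ft_force: [-0.7, 1.8, 6.2]
opening: 0.588
```

```bash
python3 - <<'E'
from h import *
go([453.3,-348.4,34],97.9)
E
```

```text
tcp [ 453.  -350.    34.5] psi 98.1 open 0.588 F [-0.7  1.8  6.2] t 11.7
 shift tool xyz [ 0.5 -0.6  1.6] turn 0.2
```

Request:
apply_moves(
  increments=[
    [1, -15, 0, 0, 0],
    [1, -35, 0, 0, 0],
    [1, -45, 0, 0, 0],
    [1, 0, -8, 47.4, 0],
    [1, 0, -8, 47.4, 0],
    [1, 0, -8, 47.4, 0],
    [1, 0, -8, 47.4, 0],
    [1, 0, -8, 47.4, 0],
    [1, 0, -8, 47.4, 0],
    [1, 0, -8, 47.4, 0],
  ],
)

```text
t: 12.7
eef_pos: [461.4, -11.9, 129.2]
tcp_rot: [-1.936, 1.571, -0.224]
ft_force: [1.1, 0.7, -1.0]
opening: 0.582
```

Request:
apply_moves(
  increments=[
    [1, 0, 0, 0, 6.5],
    [1, 0, 0, 0, 6],
    [1, 0, 0, 0, 0],
    [1, 20, 0, 0, 0],
    [1, 30, 0, 0, 0],
    [1, 20, 0, 0, 0],
    [1, 0, 0, 0, 0],
    [1, 0, 0, 0, 0],
  ],
)

```text
t: 13.5
eef_pos: [461.8, -13.9, 59.3]
tcp_rot: [1.466, 1.57, 2.961]
ft_force: [0.1, -0.5, -0.9]
opening: 0.588
```

```bash
cat > chk.py <<'E'
from foot import *
w=shot('wrist','w6.png')
go([461.6,-13.8,26.5],85.6)
z=pose()[0][2]+5.5
print(blob(w,None,z,(20,80,60),(35,255,255),(150,0,350,225)))
for s in(-1,1):print(lines(w,(215,30,295,220),(20,80,60),(35,255,255),z,s))
E
python3 chk.py
```

```text
tcp [462.  -13.9  59.8] psi 85.6 open 0.588 F [-0.   0.  -1.2] t 13.6
 shift tool xyz [33.3  0.5  0.1] turn 0.0
(array([427.6, -12.9]), 85.6, array([55.6, 35. ]))
(array([423.5725 , -34.56195], dtype=float32), np.float32(-6.6818256), np.float64(34.45615239085757), 75)
(array([393.75024,  12.33304], dtype=float32), np.float32(-1.8772342), np.float64(36.90811503377583), 75)
```

View pics/w6.png

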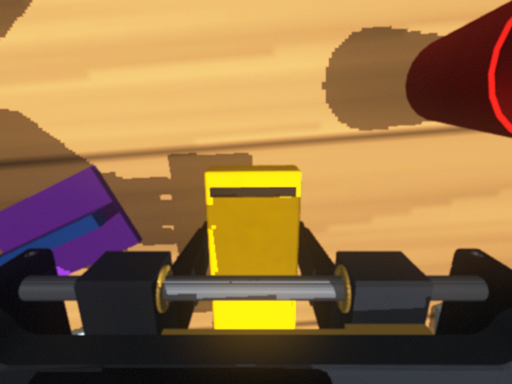

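Request:
apply_moves(
  increments=[
    [1, 18, 0, 0, 0],
    [1, 12, 0, 0, 0],
    [1, 3.5, 0.5, 0, 0],
    [1, 0, 0, 0, 0],
    [1, 1, 0, 0, 0],
    [1, 0, 0, 0, 0],
  ],
)

```text
t: 14.15
eef_pos: [461.5, -13.7, 25.3]
tcp_rot: [-1.66, 1.57, -0.166]
ft_force: [-0.6, 0.7, -1.0]
opening: 0.589
```

Request:
apply_moves(
  increments=[
    [1, 0.3, -5, 0, 0],
    [1, 0, -8, 0, 0],
    [1, 0, -8, 0, 0],
    [1, 0, -6, 0, 0],
    [1, 0, 0, 0, 0],
  ],
)

```text
t: 14.65
eef_pos: [489.3, -15.8, 24.5]
tcp_rot: [-1.633, 1.569, -0.139]
ft_force: [1.5, -0.3, 1.5]
opening: 0.584
```

Request:
apply_moves(
  increments=[
    [1, 0, -4, 0, 0],
    [1, 0, -4, 0, 0],
    [1, 0, -4, 0, 0],
    [1, 0, -4, 0, 0],
    [1, 0, -4, 0, 0],
    [1, 0, 0, 0, 0],
  ],
)

```text
t: 15.25
eef_pos: [508.2, -17.2, 24.5]
tcp_rot: [1.215, 1.571, 2.709]
ft_force: [-1.4, 0.2, 4.6]
opening: 0.582
```

Request:
apply_moves(
  increments=[
    [1, 0, -4, 0, 0],
    [1, 0, -4, 0, 0],
    [1, 0, -4, 0, 0],
    [1, 0, 0, 0, 0],
  ],
)

```text
t: 15.65
eef_pos: [520.1, -18.1, 24.5]
tcp_rot: [1.418, 1.571, 2.912]
ft_force: [-0.8, 0.6, 5.8]
opening: 0.585
```

Request:
apply_moves(
  increments=[
    [1, 0, -4, 0, 0],
    [1, 0, -4, 0, 0],
    [1, 0, -4, 0, 0],
    [1, 0, -4, 0, 0],
    [1, 0, -4, 0, 0],
    [1, 0, 0, 0, 0],
  ],
)

```text
t: 16.25
eef_pos: [540.0, -19.6, 24.5]
tcp_rot: [1.226, 1.571, 2.719]
ft_force: [-0.7, 0.2, 4.3]
opening: 0.587
```

Request:
apply_moves(
  increments=[
    [1, 0, -2, 0, 0],
    [1, 0, -1, 0, 0],
    [1, 0, 0, 0, 0],
  ],
)

```text
t: 16.55
eef_pos: [542.3, -19.7, 24.5]
tcp_rot: [1.47, 1.569, 2.964]
ft_force: [-4.2, 0.4, 7.9]
opening: 0.589
```

Request:
apply_moves(
  increments=[
    [1, 0, -1, 0, 0],
    [1, 0, 0, 0, 0],
  ],
)

```text
t: 16.75
eef_pos: [543.3, -19.8, 24.5]
tcp_rot: [1.48, 1.569, 2.974]
ft_force: [-4.2, 0.8, 7.1]
opening: 0.59
```

Request:
apply_moves(
  increments=[
    [1, 0, -1, 0, 0],
    [1, 0, 0, 0, 0],
  ],
)

```text
t: 16.95
eef_pos: [544.3, -19.9, 24.5]
tcp_rot: [1.484, 1.569, 2.977]
ft_force: [-4.6, 0.7, 7.0]
opening: 0.592
```

Request:
apply_moves(
  increments=[
    [1, 0, -1, 0, 0],
    [1, 0, 0, 0, 0],
  ],
)

```text
t: 17.15
eef_pos: [545.3, -20.0, 24.5]
tcp_rot: [1.487, 1.569, 2.981]
ft_force: [-5.3, 1.1, 7.3]
opening: 0.587
```

Request:
apply_moves(
  increments=[
    [1, 0, -1, 0, 0],
    [1, 0, -1, 0, 0],
    [1, 0, 0, 0, 0],
  ],
)

```text
t: 17.45
eef_pos: [546.0, -20.1, 24.5]
tcp_rot: [1.519, 1.567, 3.013]
ft_force: [-10.8, -0.3, 12.9]
opening: 0.586
```

Request:
apply_moves(
  increments=[
    [1, 0, -1, 0, 0],
    [1, 0, 0, 0, 0],
  ],
)

```text
t: 17.65
eef_pos: [546.0, -20.0, 24.5]
tcp_rot: [1.53, 1.565, 3.024]
ft_force: [-15.4, 0.5, 15.2]
opening: 0.587
```

Request:
apply_moves(
  increments=[
    [0, 0, 0, 0, 0],
    [0, 0, 0, 0, 0],
    [0, 0, 0, 0, 0],
    [0, 0, 0, 0, 0],
    [0, -10, 0, 0, 0],
    [0, -35, 0, 0, 0],
    [0, -45, 0, 0, 0],
    [0, -45, 0, 0, 0],
    [0, -35, 0, 0, 0],
  ],
)

```text
t: 18.55
eef_pos: [549.0, -20.3, 197.8]
tcp_rot: [-1.65, 1.568, -0.156]
ft_force: [0.3, -0.1, -0.7]
opening: 1.0
```

Request:
apply_moves(
  increments=[
    [0, 0, 11.7, 41.5, 0],
    [0, 0, 11.7, 41.5, 0],
    [0, 0, 11.7, 41.5, 0],
    [0, 0, 11.7, 41.5, 0],
    [0, 0, 11.7, 41.5, 0],
    [0, 0, 11.7, 41.5, 0],
    [0, 0, 11.7, 41.5, 0],
    [0, 0, 11.7, 41.5, 0],
    [0, 0, 0, 0, -6],
    [0, 0, 0, 0, -6.5],
  ],
)

```text
t: 19.55
eef_pos: [480.4, 319.2, 194.9]
tcp_rot: [-1.354, 1.57, 0.365]
ft_force: [-0.1, 0.1, -0.2]
opening: 1.0
```

```bash
python3 - <<'E'
from h import *
w=shot('wrist','w7.png');b=shot('side')
go([478,318.3,22],98)
cv2.imwrite('pics/m7.png',np.hstack([cv2.resize(w['pixels'][:,:,::-1],(400,300)),cv2.resize(b['pixels'][100:260,170:370,::-1],(400,300))]))
print(blob(w,(250,190),44,(0,0,110),(180,50,255),(180,60,330,275)))
E
```

```text
tcp [480.8 318.2 194.9] psi 98.2 open 0.998 F [-0.2 -0.5 -1.3] t 19.6
 shift tool xyz [172.9   2.8   0.5] turn 0.2
(array([477.6, 316.9]), 8.1, array([147.9,  55.7]))
```

View pics/m7.png

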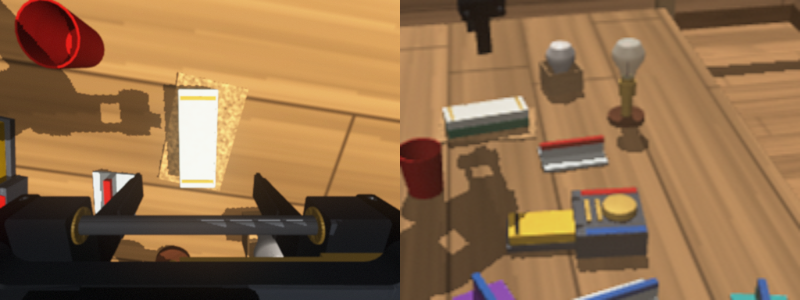

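The boards rest squarely on the mat, with green under white, and yellow is in the slot (540,228). I'll do the guards next, red first, before looking again at brown.

Request:
apply_moves(
  increments=[
    [0, 0, -15, -34.5, 0],
    [0, 0, -15, -34.5, 0],
    [0, 0, -15, -34.5, 0],
    [0, 0, -15, -34.5, 0],
    [0, 0, 0, 0, 4],
    [0, 0, 0, 0, 0],
    [0, 0, 0, 0, 0],
  ],
)

```text
t: 20.35
eef_pos: [559.8, 189.7, 194.6]
tcp_rot: [-1.278, 1.571, 0.364]
ft_force: [-0.0, -0.3, 0.4]
opening: 1.0
```

```bash
python3 - <<'E'
from foot import *
w=shot('wrist','w8.png')
go([620,190,20],94)
cv2.imwrite('pics/w8b.png',w['pixels'][100:300,100:420,::-1].repeat(2,0).repeat(2,1))
E
```

```text
tcp [559.6 190.  194.6] psi 94.1 open 1.002 F [0.1 0.  0.5] t 20.4
 shift tool xyz [174.6 -60.2  -4.4] turn 0.1
```

View pics/w8b.png

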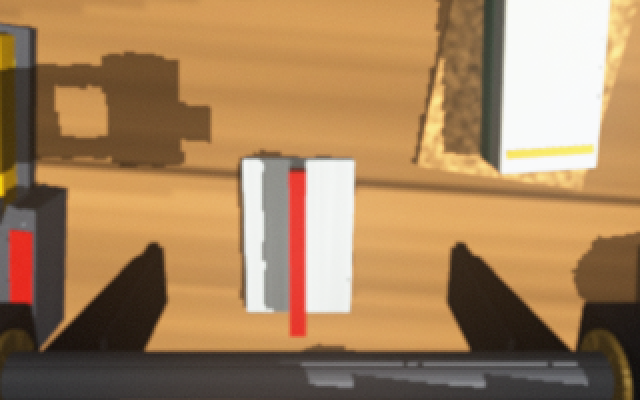

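```bash
python3 - <<'E'
from foot import *
w=shot('wrist')
print(blob(w,None,38,(0,150,80),(8,255,255),(225,170,275,275)))
print('plate ends',rect([ray(w,100+x/2,100+y/2,8) for x,y in [(242,158),(355,158),(352,312),(246,312)]]))
go([620,190,20],94)
E
```

```text
(array([619.3, 186.8]), 4.4, array([111.3,   9.1]))
plate ends (array([619.2, 188. ]), np.float64(4.1), array([ 72., 111.,  74., 111.]))
tcp [559.6 190.2 194.6] psi 94.2 open 1.004 F [ 0.3 -0.5  0.7] t 20.4
 shift tool xyz [174.6 -60.2  -4.6] turn 0.2
```

Request:
apply_moves(
  increments=[
    [0, 0, -30, -4, 0],
    [0, 0, -29.3, -3.6, 0],
    [0, 40, 0, 0, 0],
    [0, 45, 0, 0, 0],
    [0, 45, 0, 0, 0],
    [0, 30, 0, 0, 0],
    [0, 11.6, 0, 0, 0],
    [0, 0, 0, 0, 0],
    [1, 0, 0, 0, 0],
    [1, 0, 0, 0, 0],
  ],
)

```text
t: 21.45
eef_pos: [620.5, 186.7, 24.7]
tcp_rot: [-1.463, 1.568, 0.18]
ft_force: [0.2, -0.3, -1.1]
opening: 0.888
```

Request:
apply_moves(
  increments=[
    [1, 0, 0, 0, 0],
    [1, 0, 0, 0, 0],
    [1, 0, 0, 0, 0],
    [1, 0, 0, 0, 0],
    [1, 0, 0, 0, 0],
    [1, 0, 0, 0, 0],
    [1, 0, 0, 0, 0],
    [1, 0, 0, 0, 0],
    [1, 0, 0, 0, 0],
    [1, 0, 0, 0, 0],
  ],
)

```text
t: 22.45
eef_pos: [619.6, 186.4, 22.7]
tcp_rot: [-1.326, 1.571, 0.316]
ft_force: [-0.5, 1.7, -1.0]
opening: 0.103
```

Request:
apply_moves(
  increments=[
    [1, -10, 0, 0, 0],
    [1, -15, 0, 0, 0],
    [1, 0, 0, 0, 8.5],
    [1, 0, -7, -22, 0],
    [1, 0, -10, -30, 0],
    [1, 0, -10, -30, 0],
    [1, 0, -7.5, -22, 0],
    [1, 0, -3.3, -8.7, 0],
    [1, 0, 0, 0, 0],
    [1, 0, 0, 0, 0],
  ],
)

```text
t: 23.45
eef_pos: [648.5, 71.8, 48.2]
tcp_rot: [-0.861, 1.571, 0.633]
ft_force: [-0.2, 0.3, -2.5]
opening: 0.104
```

```bash
python3 - <<'E'
from h import *
go([648.6,71.1,23.5],85.6)
w=shot('wrist','w9.png')
cv2.imwrite('pics/w9b.png',w['pixels'][60:290,60:400,::-1].repeat(2,0).repeat(2,1))
E
```

```text
tcp [648.5  71.8  48.2] psi 85.6 open 0.104 F [-0.2  0.3 -2.5] t 23.4
 shift tool xyz [24.7 -0.1 -0.7] turn -0.0
```

View pics/w9b.png

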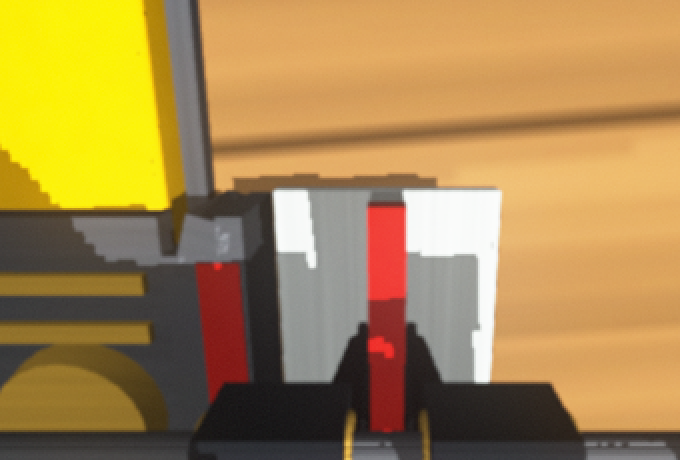

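The guard is held parallel to the red cheek with a gap of about 8 mm. I'll lower it, then press it against the cheek.

Request:
apply_moves(
  increments=[
    [1, 12, 0, 0, 0],
    [1, 9, 0, 0, 0],
    [1, 3.5, 0, 0, 0],
    [1, 0, 0, 0, 0],
    [1, 0.8, 0, 0, 0],
    [1, 0, 0, -3, 0],
    [1, 0, 0, -2, 0],
    [1, 0, 0, 0, 0],
  ],
)

```text
t: 24.3
eef_pos: [648.5, 66.2, 22.6]
tcp_rot: [-1.182, 1.57, 0.312]
ft_force: [0.9, 2.1, 5.5]
opening: 0.104
```

Request:
apply_moves(
  increments=[
    [1, 0, 0, -1, 0],
    [1, 0, 0, -1, 0],
    [1, 0, 0, 0, 0],
  ],
)

```text
t: 24.6
eef_pos: [648.4, 64.6, 22.6]
tcp_rot: [-0.927, 1.57, 0.567]
ft_force: [0.5, 4.7, 5.4]
opening: 0.1
```

Request:
apply_moves(
  increments=[
    [1, 0, 0, -1, 0],
    [1, 0, 0, 0, 0],
  ],
)

```text
t: 24.8
eef_pos: [648.4, 64.5, 22.7]
tcp_rot: [-0.563, 1.569, 0.931]
ft_force: [1.4, 11.0, 5.1]
opening: 0.107
```

Request:
apply_moves(
  increments=[
    [1, 0, 0, -1, 0],
    [1, 0, 0, 0, 0],
    [1, 0, 0, 0, 0],
  ],
)

```text
t: 25.1
eef_pos: [648.4, 64.4, 22.7]
tcp_rot: [-0.461, 1.568, 1.032]
ft_force: [0.8, 17.4, 4.9]
opening: 0.104
```

```bash
python3 - <<'E'
from foot import *
go([648.6,71.1,23.5],85.6)
print(status.state()['moment'])
w=shot('wrist','w10.png')
cv2.imwrite('pics/w10b.png',w['pixels'][120:270,130:330,::-1].repeat(4,0).repeat(4,1))
E
```

```text
tcp [648.4  64.4  22.7] psi 85.6 open 0.104 F [ 0.8 17.4  4.9] t 25.1
 shift tool xyz [-0.8  0.3  6.7] turn -0.0
[ 3.26783722 -0.02827943 -0.07205782]
```

View pics/w10b.png

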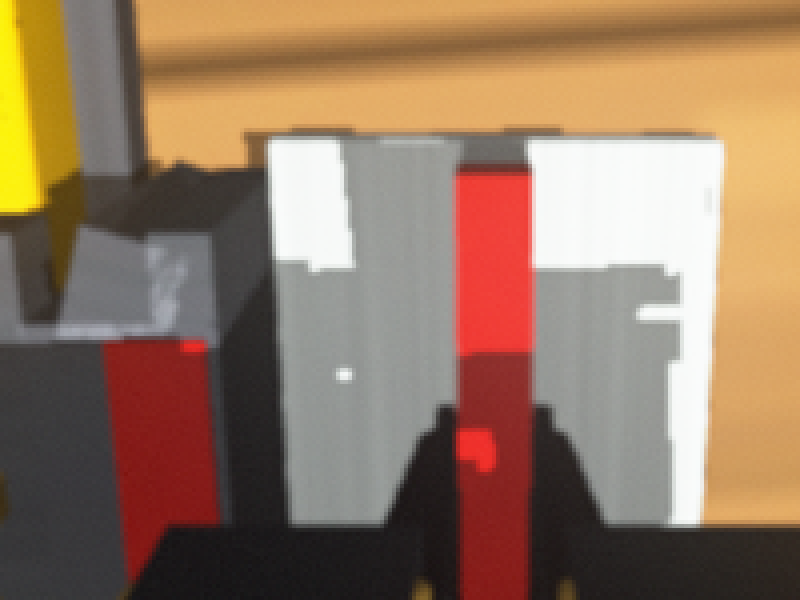

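Moment about z is about 0 under 17 N of push, so the edge is flush. I'll ease off and release with a partial opening.

Request:
apply_moves(
  increments=[
    [1, 0, 0, 1, 0],
    [1, 0, 0, 0.5, 0],
    [0.75, 0, 0, 0, 0],
    [0.75, 0, 0, 0, 0],
    [0.75, 0, 0, 0, 0],
    [0.75, -15, 0, 0, 0],
    [0.75, -35, 0, 0, 0],
    [0.5, -45, 0, 0, 0],
    [0, -45, 0, 0, 0],
    [0, -35, 0, 0, 0],
  ],
)

```text
t: 26.15
eef_pos: [648.2, 63.4, 201.5]
tcp_rot: [-1.551, 1.568, -0.057]
ft_force: [-0.2, 0.8, -0.2]
opening: 0.448
```

Request:
apply_moves(
  increments=[
    [0, 0, 10, -40, 0],
    [0, 0, 10, -40, 0],
    [0, 0, 10, -40, 0],
    [0, 0, 10, -40, 0],
    [0, 0, 10, -40, 0],
    [0, 0, 10, -40, 0],
    [0, 0, 0, 0, -8],
    [0, 0, 0, 0, -8],
    [0, 0, 0, 0, 0],
  ],
)

```text
t: 27.05
eef_pos: [569.6, -171.6, 198.5]
tcp_rot: [-2.257, 1.57, -0.482]
ft_force: [0.6, -0.6, 0.2]
opening: 1.0
```

```bash
python3 - <<'E'
from foot import *
go([626,-184,23],104)
w=shot('wrist','w11.png')
cv2.imwrite('pics/w11b.png',w['pixels'][60:300,:,::-1])
print(blob(w,None,38,(105,120,60),(130,255,255),(190,150,330,285)))
E
```

```text
tcp [ 569.6 -171.6  198.5] psi 101.7 open 1.0 F [ 0.6 -0.6  0.2] t 27.1
 shift tool xyz [175.5 -52.6 -23.4] turn -2.3
(array([ 624.1, -188.6]), 14.4, array([108.3,   9.7]))
```

View pics/w11b.png

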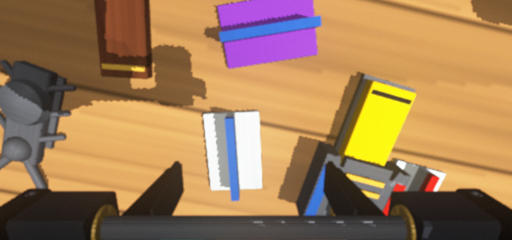

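Request:
apply_moves(
  increments=[
    [0, 0, 0, 0, -2.7],
    [0, 0, -24.3, -15, 0],
    [0, 0, -24.3, -15, 0],
    [0, 40, 0, 0, 0],
    [0, 45, 0, 0, 0],
    [0, 45, 0, 0, 0],
    [0, 30, 0, 0, 0],
    [0, 15, 0, 0, 0],
    [0, 0, 0, 0, 0],
    [1, 0, 0, 0, 0],
  ],
)

```text
t: 28.1
eef_pos: [625.1, -188.3, 23.8]
tcp_rot: [-2.218, 1.569, -0.399]
ft_force: [0.3, 0.4, 0.5]
opening: 0.958
```

Request:
apply_moves(
  increments=[
    [1, 0, 0, 0, 0],
    [1, 0, 0, 0, 0],
    [1, 0, 0, 0, 0],
    [1, 0, 0, 0, 0],
    [1, 0, 0, 0, 0],
    [1, 0, 0, 0, 0],
    [1, 0, 0, 0, 0],
    [1, 0, 0, 0, 0],
    [1, 0, 0, 0, 0],
    [1, 0, 0, 0, 0],
  ],
)

```text
t: 29.1
eef_pos: [624.3, -188.1, 22.4]
tcp_rot: [-0.791, 1.571, 1.029]
ft_force: [0.1, -0.6, -0.2]
opening: 0.13
```

```bash
python3 - <<'E'
from foot import *
go([624.1,-188.6,23],104.4)
E
```

```text
tcp [ 624.3 -188.1   22.4] psi 104.3 open 0.13 F [ 0.1 -0.6 -0.2] t 29.1
 shift tool xyz [-0.6  0.3 -0.4] turn -0.1
```

Request:
apply_moves(
  increments=[
    [1, 0, 0, 0, 0],
    [1, 0, 0, 0, 0],
    [1, -10, 0, 0, 0],
    [1, -15, 0, 0, 0],
    [1, 0, 0, 0, 8.4],
    [1, 0, 0, 0, 8.3],
    [1, 0, 0, 0, 2],
    [1, 0, -2, 30, 0],
    [1, 0, -2.4, 30, 0],
    [1, 0, 0, 0, 0],
  ],
)

```text
t: 30.1
eef_pos: [633.8, -125.8, 48.8]
tcp_rot: [-1.276, 1.57, 0.221]
ft_force: [-0.3, -1.0, -3.0]
opening: 0.107
```

```bash
python3 - <<'E'
from foot import *
go([633.5,-126.3,23],85.6)
w=shot('wrist','w12.png')
print('rib',lines(w,(240,170,270,220),(105,120,60),(130,255,255),pose()[0][2]+15,-1))
E
```

```text
tcp [ 633.8 -125.8   48.8] psi 85.7 open 0.107 F [-0.3 -1.  -3. ] t 30.1
 shift tool xyz [25.8  0.3 -0.5] turn 0.1
rib (array([ 595.8235 , -129.28224], dtype=float32), np.float32(-3.4298065), np.float64(0.3977911147278111), 50)
```

Request:
apply_moves(
  increments=[
    [1, 12, 0, 0, 0],
    [1, 9, 0, 0, 0],
    [1, 4, 0, 0, 0],
    [1, 0, 0, 0, 0],
    [1, 1.3, 0, 0, 0],
    [1, 0, 0, 3, 0],
    [1, 0, 0, 2, 0],
    [1, 0, 0, 0, 0],
  ],
)

```text
t: 30.95
eef_pos: [634.4, -125.4, 22.2]
tcp_rot: [-2.105, 1.568, -0.612]
ft_force: [-1.7, -4.3, 12.3]
opening: 0.1
```

Request:
apply_moves(
  increments=[
    [1, 0, 0, 1, 0],
    [1, 0, 0, 1, 0],
    [1, 0, 0, 0, 0],
  ],
)

```text
t: 31.25
eef_pos: [634.7, -123.6, 22.2]
tcp_rot: [-2.092, 1.568, -0.599]
ft_force: [-0.5, -6.2, 11.3]
opening: 0.105
```

Request:
apply_moves(
  increments=[
    [1, 0, 0, 1, 0],
    [1, 0, 0, 0, 0],
  ],
)

```text
t: 31.45
eef_pos: [634.9, -122.7, 22.3]
tcp_rot: [-2.071, 1.568, -0.578]
ft_force: [-0.2, -5.7, 10.5]
opening: 0.103
```

Request:
apply_moves(
  increments=[
    [1, -0.4, 0, 1, 0],
    [1, 0, 0, 1, 0],
    [1, 0, 0, 1, 0],
    [1, 0, 0, 0, 0],
  ],
)

```text
t: 31.85
eef_pos: [634.9, -119.4, 22.2]
tcp_rot: [-2.074, 1.568, -0.58]
ft_force: [0.8, -4.3, 7.3]
opening: 0.105
```

Request:
apply_moves(
  increments=[
    [1, 0, 0, 1, 0],
    [1, 0, 0, 0, 0],
  ],
)

```text
t: 32.05
eef_pos: [635.0, -118.4, 22.3]
tcp_rot: [-2.059, 1.568, -0.566]
ft_force: [0.2, -4.5, 7.8]
opening: 0.102
```

Request:
apply_moves(
  increments=[
    [1, 0, 0, 1, 0],
    [1, 0, 0, 0, 0],
  ],
)

```text
t: 32.25
eef_pos: [635.1, -117.4, 22.2]
tcp_rot: [-2.081, 1.568, -0.587]
ft_force: [0.8, -4.1, 7.3]
opening: 0.101
```

Request:
apply_moves(
  increments=[
    [1, 0, 0, 1, 0],
    [1, 0, 0, 1, 0],
    [1, 0, 0, 0, 0],
  ],
)

```text
t: 32.55
eef_pos: [635.1, -116.8, 22.3]
tcp_rot: [-2.438, 1.567, -0.945]
ft_force: [-2.2, -14.2, 8.3]
opening: 0.1
```

Request:
apply_moves(
  increments=[
    [1, 0, 0, 1, 0],
    [1, 0, 0, 0, 0],
  ],
)

```text
t: 32.75
eef_pos: [635.1, -116.8, 22.4]
tcp_rot: [-2.554, 1.566, -1.06]
ft_force: [-3.5, -20.1, 8.6]
opening: 0.101
```

```bash
python3 - <<'E'
from foot import *
go([634.1,-118.4,22.4],85.6);print(status.state()['moment'])
E
```

```text
tcp [ 635.1 -116.8   22.4] psi 85.6 open 0.101 F [ -3.5 -20.1   8.6] t 32.8
 shift tool xyz [-0.   0.9 -1.7] turn -0.0
[-3.39311623  0.83268447 -0.02236961]
```

Request:
apply_moves(
  increments=[
    [1, 0, 0, -1, 0],
    [1, 0, 0, -1, 0],
    [0.75, 0, 0, 0, 0],
    [0.75, 0, 0, 0, 0],
    [0.75, 0, 0, 0, 0],
    [0.75, -15, 0, 0, 0],
    [0.75, -35, 0, 0, 0],
    [0.5, -45, 0, 0, 0],
    [0, -45, 0, 0, 0],
    [0, -20, 0, 0, 0],
  ],
)

```text
t: 33.75
eef_pos: [635.4, -114.8, 187.0]
tcp_rot: [-1.766, 1.565, -0.272]
ft_force: [-1.6, -0.2, -0.1]
opening: 0.446
```

Request:
apply_moves(
  increments=[
    [0, 0, 27.1, -40.3, 0],
    [0, 0, 27.1, -40.3, 0],
    [0, 0, 27.1, -40.3, 0],
    [0, 0, 27.1, -40.3, 0],
    [0, 0, 27.1, -40.3, 0],
    [0, 0, 27.1, -40.3, 0],
    [0, 0, 0, 0, -6],
    [0, 0, 0, 0, -6.4],
    [0, 0, 0, 0, 0],
  ],
)

```text
t: 34.65
eef_pos: [453.5, -343.6, 182.5]
tcp_rot: [-2.421, 1.57, -0.71]
ft_force: [0.0, -0.0, -0.6]
opening: 0.999
```

```bash
python3 - <<'E'
from foot import *
go([478.2,318.3,22],98.1)
w=shot('wrist','w13.png')
h=cv2.cvtColor(w['pixels'],cv2.COLOR_RGB2HSV);print(h[100:290:15,250].tolist(),h[200,200:320:8].tolist())
E
```

```text
tcp [ 453.5 -343.6  182.5] psi 98.1 open 0.999 F [ 0.  -0.  -0.6] t 34.6
 shift tool xyz [ 160.1 -117.1  652. ] turn -0.0
[[18, 137, 239], [19, 134, 242], [18, 142, 234], [15, 176, 172], [10, 168, 144], [10, 175, 143], [10, 172, 145], [10, 171, 146], [11, 173, 147], [11, 174, 136], [16, 180, 169], [15, 150, 153], [11, 59, 74]] [[17, 142, 227], [17, 142, 228], [17, 144, 227], [15, 153, 125], [10, 169, 145], [10, 171, 151], [10, 171, 148], [10, 171, 143], [10, 172, 138], [12, 165, 141], [16, 146, 215], [16, 144, 216], [16, 146, 218], [16, 145, 216], [16, 143, 216]]
```

```bash
python3 - <<'E'
from foot import *
w=shot('wrist')
for hi in (12,13):print(blob(w,None,20,(6,140,80),(hi,255,170),(190,90,320,280)))
for s in(-1,1):print(lines(w,(200,165,310,235),(6,140,80),(12,255,170),20,s))
cv2.imwrite('pics/w13c.png',w['pixels'][100:290,160:350,::-1].repeat(3,0).repeat(3,1))
E
```

```text
(array([ 476.7, -345.9]), 7.8, array([147.8,  54.8]))
(array([ 477.4, -345.8]), 7.8, array([149.2,  56.4]))
(array([ 481.97357, -372.5947 ], dtype=float32), np.float32(7.9667034), np.float64(0.8419162193019496), 70)
(array([ 472.87677, -318.81628], dtype=float32), np.float32(7.91422), np.float64(0.6773235630402329), 70)
```

View pics/w13c.png

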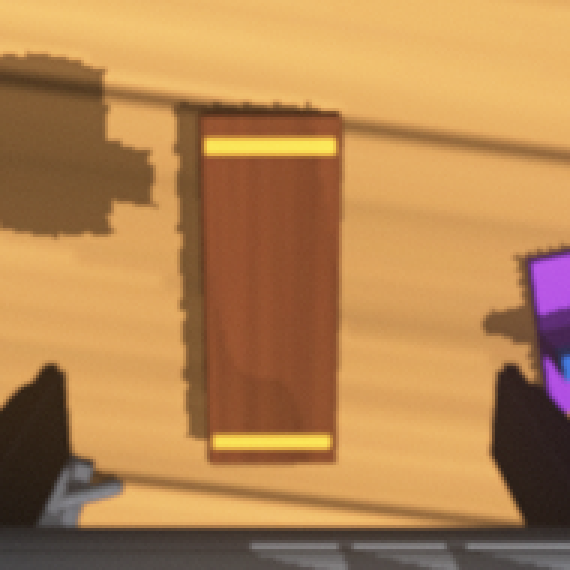

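Brown is at (477.2, -345.8), 7.9°, untouched. Now I'll fetch green and white.

Request:
apply_moves(
  increments=[
    [0, 0, -8.4, 46.6, 0],
    [0, 0, -8.4, 46.6, 0],
    [0, 0, -8.4, 46.6, 0],
    [0, 0, -8.4, 46.6, 0],
    [0, 0, -8.4, 46.6, 0],
    [0, 0, -8.4, 46.6, 0],
    [0, 0, -8.4, 46.6, 0],
    [0, 0, -8.4, 46.6, 0],
    [0, 0, -8.4, 46.6, 0],
    [0, 0, -8.4, 46.6, 0],
  ],
)

```text
t: 35.75
eef_pos: [471.7, 132.3, 182.0]
tcp_rot: [-1.621, 1.57, 0.087]
ft_force: [0.2, -0.4, 0.1]
opening: 1.0
```

Request:
apply_moves(
  increments=[
    [0, 0, -8.4, 46.6, 0],
    [0, 0, -8.4, 46.6, 0],
    [0, 0, -8.4, 46.6, 0],
    [0, 0, -8.4, 46.6, 0],
    [0, 0, 0, 0, 0],
    [0, 0, 0, 0, 0],
    [0, 0, 0, 0, 0],
  ],
)

```text
t: 36.45
eef_pos: [479.1, 318.5, 181.6]
tcp_rot: [2.344, 1.57, -2.23]
ft_force: [-0.7, -1.0, -0.8]
opening: 1.001
```

```bash
python3 - <<'E'
from foot import *
go([478.0,318.3,22],98.1)
w=shot('wrist');print(blob(w,(250,190),44,(0,0,110),(180,50,255),(180,60,330,275)))
E
```

```text
tcp [479.1 318.5 181.6] psi 97.9 open 1.001 F [-0.7 -1.  -0.8] t 36.5
 shift tool xyz [159.6   1.1   0. ] turn -0.2
(array([477.7, 316.9]), 8.1, array([149.4,  55.8]))
```

Request:
apply_moves(
  increments=[
    [0, 40, 1.1, 0, 0],
    [0, 45, 0, 0, 0],
    [0, 45, 0, 0, 0],
    [0, 20, 0, 0, 0],
    [0, 9, 0, 0, 0],
    [0, 0, 0, 0, 0],
    [1, 0, 0, 0, 0],
    [1, 0, 0, 0, 0],
    [1, 0, 0, 0, 0],
    [1, 0, 0, 0, 0],
  ],
)

```text
t: 37.5
eef_pos: [478.6, 319.1, 23.3]
tcp_rot: [-1.278, 1.569, 0.432]
ft_force: [0.4, 0.6, -0.4]
opening: 0.718
```

Request:
apply_moves(
  increments=[
    [1, 0, 0, 0, 0],
    [1, 0, 0, 0, 0],
    [1, 0, 0, 0, 0],
    [1, 0, 0, 0, 0],
  ],
)

```text
t: 37.9
eef_pos: [478.4, 319.0, 22.8]
tcp_rot: [-1.482, 1.571, 0.229]
ft_force: [-0.7, -0.3, 6.3]
opening: 0.59
```

Request:
apply_moves(
  increments=[
    [1, -15, 0, 0, 0],
    [1, -35, 0, 0, 0],
    [1, -45, 0, 0, 0],
    [1, -45, 0, 0, 0],
    [1, 0, 6.65, -46.9, 0],
    [1, 0, 6.65, -46.9, 0],
    [1, 0, 6.65, -46.9, 0],
    [1, 0, 6.65, -46.9, 0],
    [1, 0, 6.65, -46.9, 0],
    [1, 0, 6.65, -46.9, 0],
  ],
)

```text
t: 38.9
eef_pos: [477.4, 33.0, 162.3]
tcp_rot: [1.317, 1.57, 3.028]
ft_force: [0.8, -0.2, -2.7]
opening: 0.588
```

Request:
apply_moves(
  increments=[
    [1, 0, 6.65, -46.9, 0],
    [1, 0, 6.65, -46.9, 0],
    [1, 0, 6.65, -46.9, 0],
    [1, 0, 6.65, -46.9, 0],
    [1, 0, 6.65, -46.9, 0],
    [1, 0, 6.65, -46.9, 0],
    [1, 0, 6.65, -46.9, 0],
    [1, 0, 6.65, -46.9, 0],
    [1, 0, 0, 0, 0],
    [1, 0, 0, 0, 0],
  ],
)

```text
t: 39.9
eef_pos: [476.8, -344.7, 161.6]
tcp_rot: [0.597, 1.569, 2.305]
ft_force: [0.3, 1.0, -3.9]
opening: 0.586
```

```bash
python3 - <<'E'
from foot import *
go([477.8,-344.7,42],97.9)
E
```

```text
tcp [ 476.8 -344.7  161.6] psi 97.9 open 0.586 F [ 0.3  1.  -3.9] t 39.9
 shift tool xyz [119.6  -1.2  -0.3] turn -0.0
```

Request:
apply_moves(
  increments=[
    [1, 30, -1.2, -0.3, 0],
    [1, 40, 0, 0, 0],
    [1, 35, 0, 0, 0],
    [1, 14, 0, 0, 0],
    [1, 0, 0, 0, 0],
    [1, 1, 0, 0, 0],
    [1, 1, 0, 0, 0],
    [1, 1, 0, 0, 0],
    [1, 0, 0, 0, 0],
  ],
)

```text
t: 40.8
eef_pos: [478.9, -344.5, 41.4]
tcp_rot: [-2.39, 1.569, -0.679]
ft_force: [0.6, -0.1, -1.6]
opening: 0.587
```

```bash
python3 - <<'E'
from foot import *
go([477.8,-344.7,38.8],97.9)
E
```

```text
tcp [ 478.9 -344.5   41.4] psi 98.0 open 0.587 F [ 0.6 -0.1 -1.6] t 40.8
 shift tool xyz [ 2.6  1.1 -0. ] turn 0.1
```

Request:
apply_moves(
  increments=[
    [1, 0, 0.6, 0, 0],
    [1, 1, 0, 0, 0],
    [1, 0.7, 0, 0, 0],
    [1, 0, 0, 0, 0],
  ],
)

```text
t: 41.2
eef_pos: [478.1, -344.5, 38.8]
tcp_rot: [-1.68, 1.571, 0.03]
ft_force: [-0.4, -0.5, -1.6]
opening: 0.586
```

Request:
apply_moves(
  increments=[
    [1, 0.7, 0, 0, 0],
    [1, 0, 0, 0, 0],
  ],
)

```text
t: 41.4
eef_pos: [478.1, -344.5, 38.8]
tcp_rot: [-2.431, 1.57, -0.721]
ft_force: [-2.2, 0.9, 6.9]
opening: 0.589
```

Request:
apply_moves(
  increments=[
    [0, 0, 0, 0, 0],
    [0, 0, 0, 0, 0],
    [0, 0, 0, 0, 0],
    [0, 0, 0, 0, 0],
    [0, -10, 0, 0, 0],
    [0, -40, 0, 0, 0],
    [0, -45, 0, 0, 0],
    [0, -49, 25, 0, 0],
    [0, -40, 0, 0, 0],
    [0, 0, 0, 0, 0],
  ],
)

```text
t: 42.4
eef_pos: [456.6, -348.9, 223.8]
tcp_rot: [-2.473, 1.561, -0.763]
ft_force: [-0.0, 0.9, -0.2]
opening: 1.0
```

```bash
python3 - <<'E'
from foot import *
go([478,-345,200],97.9)
w=shot('wrist','w14.png');a=shot('scene','s14.png');b=shot('side','d14.png')
print('white',blob(w,None,60,(0,0,110),(180,60,255),(180,60,330,275)))
for s in(-1,1):
  print('white',lines(w,(190,150,330,230),(0,0,110),(180,60,255),60,s))
h=cv2.cvtColor(b['pixels'],cv2.COLOR_RGB2HSV)
# vertical edge profile in side view at left and right ends of the stack (near long face)
for nm,c in (('side',b),('scene',a)):
  for X in ((478,-345,60),): print(nm,proj(c,X))
cv2.imwrite('pics/x.png',np.hstack([cv2.resize(b['pixels'][280:350,180:270,::-1],(400,311),interpolation=2),cv2.resize(a['pixels'][100:180,130:200,::-1],(272,311),interpolation=2)]))
E
```

```text
tcp [ 456.6 -348.9  223.8] psi 98.0 open 1.0 F [-0.   0.9 -0.2] t 42.4
 shift tool xyz [ 23.9 -21.6   1. ] turn 0.1
white (array([ 477.1, -346. ]), 8.1, array([149.3,  56.2]))
white (array([ 466.99554, -375.7535 ], dtype=float32), np.float32(7.6690135), np.float64(0.6082119162159629), 80)
white (array([ 465.32452, -319.2923 ], dtype=float32), np.float32(7.9625053), np.float64(0.6653923476931334), 80)
side [224.10370567 310.59075837]
scene [164.71849239 132.33874133]
```

White reads (477.1, -346.0), 8.1°, against brown's (477.2, -345.8), 7.9°, so the pile is square. Last check is the footrest, yellow and both guards.

Request:
apply_moves(
  increments=[
    [0, 0, -18.3, 44.9, 0],
    [0, 0, -18.3, 44.9, 0],
    [0, 0, -18.3, 44.9, 0],
    [0, 0, -18.3, 44.9, 0],
    [0, 0, -18.3, 44.9, 0],
    [0, 0, -18.3, 44.9, 0],
    [0, 0, -18.3, 44.9, 0],
    [0, 0, 0, 0, 6.2],
    [0, 0, 0, 0, 6.2],
    [0, 0, 0, 0, 0],
  ],
)

```text
t: 43.55
eef_pos: [538.3, -17.8, 216.2]
tcp_rot: [1.489, 1.568, 2.982]
ft_force: [-0.9, -0.0, -0.6]
opening: 0.999
```

```bash
python3 - <<'E'
from foot import *
w=shot('wrist','w15.png');go([540,-20,225],85.6)
print('yellow',blob(w,None,30,(20,80,60),(35,255,255),(180,60,330,215)))
for n,lo,hi in(('red',(0,150,60),(8,255,255)),('blue',(105,110,50),(130,255,255))):
  h=cv2.cvtColor(w['pixels'],cv2.COLOR_RGB2HSV);m=cv2.inRange(h,np.array(lo),np.array(hi));m[290:]=0
  for k in cv2.findContours(m,0,2)[0]:
    if cv2.contourArea(k)>60:
      for z in(38,46):
        W=np.array([ray(w,*p[0],z)[:2] for p in k],np.float32);r=cv2.minAreaRect(W);print(n,z,np.round(r[0],1),np.round(r[1],1),round(r[2],1),cv2.boundingRect(k))
E
```

```text
tcp [538.4 -18.2 216.4] psi 85.7 open 1.002 F [-0.5  0.3  0.8] t 43.6
 shift tool xyz [-8.6 -1.7 -1.6] turn 0.1
yellow (array([542.8, -21.1]), -3.3, array([94.2, 57.1]))
red 38 [647.1  20. ] [13.  66.7] 85.9 (283, 231, 11, 45)
red 46 [642.6  19.3] [12.7 65.1] 85.9 (283, 231, 11, 45)
red 38 [637.7  63.3] [12.3 92.1] 85.6 (314, 213, 13, 63)
red 46 [633.4  61.5] [12.  89.9] 85.6 (314, 213, 13, 63)
red 38 [379.3 152.6] [83.2 39.5] 85.6 (365, 0, 80, 43)
red 46 [381.1 148.7] [81.2 38.5] 85.6 (365, 0, 80, 43)
blue 38 [639.6 -75.6] [13.6 66.7] 85.5 (212, 231, 12, 45)
blue 46 [635.3 -74.1] [13.3 65.1] 85.5 (212, 231, 12, 45)
blue 38 [ 625.1 -116.8] [12.3 89.4] 85.8 (179, 215, 14, 61)
blue 46 [ 621.1 -114.3] [12.  87.2] 85.8 (179, 215, 14, 61)
blue 38 [ 465.  -174.5] [ 12.9 112.4] 20.2 (77, 104, 84, 47)
blue 46 [ 464.8 -170.7] [ 12.6 109.7] 20.2 (77, 104, 84, 47)
```

```bash
python3 - <<'E'
from cell import env
print(env.job_done())
E
```

```text
the job is handed in; nothing more can be done
None
```

The job is finished and handed in at about 44 s, with no fault seen in the last checks. There was no blue board in this run; both toe guards were there.

**Boards**
- I lifted green and white together onto the mat, then slid yellow into the slot until the push met the back wall, at about 15 N. The last picture shows 94 mm of yellow outside the slot, against 95 mm when home.
- I set green and white back on brown together, in their old order. White reads (477.1, -346.0) at 8.1°; brown read (477.2, -345.8) at 7.9°. That is within about 1 mm.

**Toe guards**
- I pressed each guard against the cheek of its own colour with 17–20 N. The turning moment was near zero, so the edge lay flush.
- Both ribs run within half a degree of the footrest's direction. They are 180.5 mm apart in the picture and 181.7 mm by arm position at contact, against 182 mm when flush.
- Neither guard showed signs of being knocked.

**Disagreements**
- The wrist camera reads about 1–2 mm lower than the arm in sideways position. I allowed for this when placing the boards.
- I had planned one more close look at the finished pile from the side, but the viewer's 16-picture limit refused it, so the pile was checked only by measurement.

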